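# Press a badge home in the sprung die

## Robot

A 6-joint arm with a two-finger parallel gripper is mounted at the origin on the work surface. World frame = base frame: x ahead of the robot, y to its left, z up, the work surface at z = 0. Lengths are in m, angles in degrees, forces in N, time in s.
With the tool pointing down it reaches from about 0.375 to 0.9 m from the base axis. Payload 3.1 kg.
Tool frame: the origin (TCP) lies at the very end of the fingers, on their centre line; the grasp point (between the pads) lies behind it (bot.grip_depth is the z of the grasp point in the tool frame, in m); z points along the fingers, y is the direction in which the jaws open and shut (so a half turn about z gives the same grasp; the last joint's range is limited). The gripper opens to 87 mm and grips with 3 to 60 N. Pads are 19 mm wide; open, the fingers measure 117 mm over their backs; the gripper's body (75 mm by 190 mm) begins 51 mm behind the grasp point.
Start: joints at [64.544, 30.224, 82.088, -0, 67.689, -10.227], TCP at [0.164, 0.603, 0.223] pointing down, gripper open.
Joint ranges: [-176.69, 176.69], [-43.24, 126.21], [12.49, 139.97], [-82, 262], [0, 151.66], [-163.58, 163.58]. Speed limits (degrees/s): [159.86, 159.86, 180, 180, 180, 180].

## Interface

Orientations are given as a 3x3 rotation matrix whose columns are the frame's x, y, z axes.
In Python, from rig import bot, vision gives the robot as it stands. The module is installed in compiled form; this text tells all that it offers.
- The arm moves only by the shell command python3 -m jog 'ROWS'. ROWS is JSON, a list of rows, each a list of 3 entries, a list of its own where there are three numbers: the shift along the tool's x, y, z in mm, then the turn, a rotation vector about the tool's x, y, z in degrees, then the closure, from 0 (fully open) to 1 (shut). In form: [[[dx, dy, dz], [wx, wy, wz], fingers], ...]. A call has 1 to 12 rows; each row is the pose to reach, as a shift and turn from the pose commanded when the call began, along the tool's axes at that moment; what a row does not reach only later rows make up. A row lasts 1/12 s, in which the tool goes at most 41.7 mm and 7.16 degrees, less where a joint would pass 70% of its speed; a pose out of reach is approached as far as the arm can. A call with a gripper value outside its range is refused whole. The fingers move at their own pace and stop on an object; the grip force is fixed at half the most. Time passes only in rows, so rows that repeat a pose let the fingers close. It gives the time, the measured TCP pose, the force and the opening at its end, in the units of the state.
- bot.read_state(): the state, without advancing time (a new reading comes with each control period).
- vision.capture(name): name is "scene" or "top" or "wrist"; returns the picture (420x560x3 uint8, red, green, blue); there is no depth.
- vision.camera_info(name): a dict with "intrinsics" (3x3 intrinsics, pixels), "dist" ([k1, k2, p1, p2, k3] as OpenCV has them; the pictures are not rectified), "camera_from_world" (4x4, takes a point from world to camera coordinates); the wrist camera has in their place "mount" (4x4, takes a point from camera to tool coordinates, whose origin is the TCP and whose axes are the flange's). Camera axes: x right, y up, looking along -z (the intrinsics and any distortion apply to the point x, -y, -z); pixel columns grow to the right and rows downward; lengths in m; the calibration is good to about 2 mm. A picture is of the moment at which its call begins: read the wrist's pose just before it. camera_info takes no time and is no camera call.
- bot.hand_in(): hands the job in, once; it reports no verdict.
The state is a dict: "time_s": time; "joint_positions": joint angles; "qvel": joint speeds; "tau": joint torques, N m; "position": TCP position; "tcp_rot": TCP orientation; "force": force on the tool from outside, world axes, zero at the start; "moment": the same for the moment, N m; "opening": opening from 0.0 (shut) to 1.0 (fully open).
Only numpy, scipy, OpenCV 4.12 (cv2) and the standard library are available. Lean on these libraries where they do the work, as an engineer would, in place of code of your own. Each camera call takes 0.05 s, during which the arm holds its last target. There are 200 camera calls.

## Task

Take the hand press tool by its wooden handle and press its flat foot squarely down into the square die, so that the sprung plate inside comes level and goes down onto its stop, as far as it will; bear on it there with about 20 N (never more than 30 N) for a full second. Then lift the tool clear so the plate springs back up level, and set the tool upright in its plywood tray and let go, leaving the other things on the table where they are.

Things in the scene. Friction and masses are not known exactly. Their poses are not given: they have to be found in the camera images.
- tool: Hand press tool, about 0.4 kg: a square steel foot 56 x 56 mm and 20 mm tall, with a wooden handle block standing centred on it, 26 mm (along its x) by 44 mm (along its y), from 20 to 76 mm above the foot's underside. Origin: centre of the foot's flat underside; z up along the handle. It starts upright on the table. Any of its four quarter turns fits the die and the tray.
- die: Square grey steel die fixed to the table: base plate 100 x 100 x 12 mm, four walls 10 mm thick around an open square well 62 x 62 mm, rim 55 mm above the table, with a 6 mm sloped lead-in at the mouth. Origin: centre of its underside; the walls run along its x and y, z up. It may stand turned on the table.
- die_mouth (a point): Centre of the die's well at rim height (55 mm above the table).
- die_plate: Aluminium plate 58 x 58 x 9 mm inside the well, with a round white badge 44 mm across lying flush in it. Origin: centre of its top face, 10 mm below the rim when up; z is its face normal. It rocks on a ball seat up to 0.13 rad in any direction, stays where it is left, and usually starts cocked; a flat foot pressed on it squares it.
- die_slide (a joint): How far the plate's centre is pressed down, in m: 0 up, growing downward. It bottoms on a rigid adjustable stop hidden under it, set differently each time, anywhere from 4 to 13 mm down, so the stop must be found by feel: the spring takes about 3 N to start and rises only about 0.25 N per mm (at most about 7 N); on the stop the force climbs steeply. It springs back up when let go.
- tray: Low open square plywood tray fixed to the table, outside 78 x 78 mm, 16 mm high, walls 6 mm, inner square 66 x 66 mm. Origin: centre of its underside; walls along its x and y.
- tray_in (a point): Centre of the tray's inner floor, 5 mm above the table, where the tool's foot is to stand.
- mug: White ceramic mug, 76 mm across, 85 mm tall; bystander. Origin: centre of its underside.
- pot: Orange plastic cup, 70 mm across, 90 mm tall; bystander. Origin: centre of its underside.
- marker: Black marker, 14 mm thick, 130 mm long, lying along its x; bystander. Origin: under its middle.
- tape: Small cardboard-brown roll of tape, 44 mm across, 18 mm tall; bystander. Origin: centre of its underside.
- glue: White glue bottle, 44 mm across, 100 mm tall; bystander. Origin: centre of its underside.
Not all that is in view belongs to the job. Leave any purple look-alike of the tool alone.

How it is judged:
By the outcome, as a careful person would: the job done as asked, in the order asked, and still so for the second after the job is handed in, with the robot touching nothing.
It also fails if it takes over 58 s, if anything falls off the work surface, if the arm or the gripper's body presses on something with over 40 N, if the wrist force passes 120 N, or if a joint passes its speed limit or range.

## Working session

There is one attempt and no reset: what is moved stays moved. The work goes in short steps, Python scripts to look and compute and a shell command to move; the robot and the scene stay as the last step left them, time stands still between calls to the robot, and variables do not carry over. Pictures are saved under pics/ and viewed, about 8 in all and at most 12, crops included, and the job is handed in when it is done.

```bash
mkdir -p pics; cat > h.py <<'E'
from rig import bot, vision
import numpy as np, cv2
def snap(name, fn):
    s=bot.read_state(); im=vision.capture(name); cv2.imwrite('pics/'+fn, im[:,:,::-1]); return s,im
def cam(name, s=None):
    ci=vision.camera_info(name); K=np.array(ci["intrinsics"]); d=np.array(ci["dist"],float)
    if name=="wrist":
        T=np.eye(4); T[:3,:3]=np.array(s["tcp_rot"]); T[:3,3]=s["position"]; W=T@np.array(ci["mount"])
    else: W=np.linalg.inv(np.array(ci["camera_from_world"]))
    return K,d,W
def ray(c,px):
    K,d,W=c; u=cv2.undistortPoints(np.array(px,float).reshape(-1,1,2),K,d).reshape(-1,2)
    D=np.c_[u[:,0],-u[:,1],-np.ones(len(u))]@W[:3,:3].T
    return W[:3,3],D
def onz(c,px,z):
    o,D=ray(c,px); return o+D*((z-o[2])/D[:,2])[:,None]
def proj(c,P):
    K,d,W=c; P=np.atleast_2d(P); Q=(P-W[:3,3])@W[:3,:3]; Q=Q*[1,-1,-1]
    return cv2.projectPoints(Q,np.zeros(3),np.zeros(3),K,d)[0].reshape(-1,2)
def tri(cs,pxs):
    A=np.zeros((3,3));b=np.zeros(3)
    for c,p in zip(cs,pxs):
        o,D=ray(c,[p]); D=D[0]/np.linalg.norm(D[0]); M=np.eye(3)-np.outer(D,D); A+=M;b+=M@o
    return np.linalg.solve(A,b)
E
python3 - <<'E'
from h import *
snap("top","top0.png"); s,_=snap("scene","scene0.png")
print(bot.grip_depth,s); 
for n in("top","scene"): print(n,cam(n)[0].round(0).tolist(),cam(n)[2].round(3).tolist())
print(np.array(vision.camera_info("wrist")["mount"]).round(3).tolist())
E
```

```text
-0.0187 {'time_s': 0.05, 'joint_positions': array([ 6.45431671e+01,  3.02790630e+01,  8.21535282e+01, -3.60211644e-03,
        6.76892770e+01, -1.02282579e+01]), 'qvel': array([ 0.00899128, -0.02259154, -0.10795561,  0.00245684, -0.05894819,
       -0.05772585]), 'tau': array([ 2.57290430e-04, -4.41372442e+01, -1.77344424e+01,  6.36133365e-02,
        5.34882699e-02, -4.61722948e-05]), 'position': array([0.16385828, 0.60240289, 0.22158646]), 'tcp_rot': array([[-9.64891761e-01,  2.62646431e-01, -8.61734279e-04],
       [ 2.62647649e-01,  9.64889853e-01, -1.94548646e-03],
       [ 3.20503585e-04, -2.10351634e-03, -9.99997736e-01]]), 'force': array([-0.27801328, -0.95023799,  0.34111574]), 'moment': array([ 0.02489657, -0.0075497 ,  0.02233064]), 'opening': 1.0008111256094263}
top [[392.0, 0.0, 279.0], [0.0, 392.0, 209.0], [0.0, 0.0, 1.0]] [[0.012, 0.983, -0.184, 0.367], [-1.0, 0.013, 0.001, -0.064], [0.003, 0.184, 0.983, 1.1], [0.0, 0.0, 0.0, 1.0]]
scene [[481.0, 0.0, 281.0], [0.0, 481.0, 203.0], [0.0, 0.0, 1.0]] [[-0.115, -0.805, 0.582, 1.318], [0.993, -0.093, 0.068, 0.028], [-0.001, 0.586, 0.81, 1.142], [0.0, 0.0, 0.0, 1.0]]
[[0.0, 0.962, 0.274, 0.076], [1.0, -0.0, -0.0, 0.001], [-0.0, 0.274, -0.962, -0.162], [0.0, 0.0, 0.0, 1.0]]
```

View pics/top0.png

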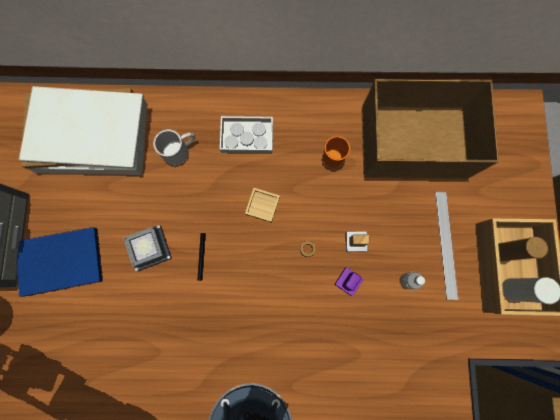

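View pics/scene0.png

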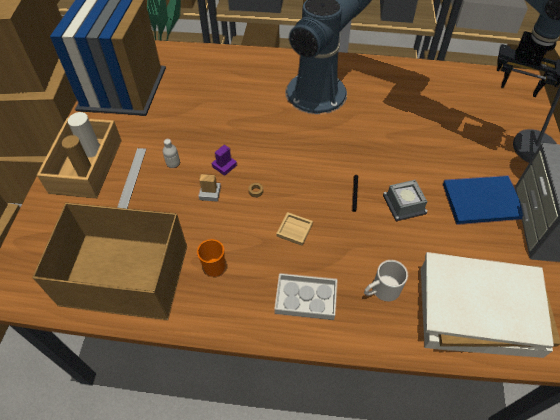

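The top view shows the tool at (357,241), the tray at (262,205), the die at (147,247) and the purple decoy at (349,281). In the scene view the same four are at (209,188), (295,228), (406,200) and (224,160).

```bash
python3 - <<'E'
from h import *
t=cam("top");s=cam("scene")
for n,a,b in [("tooltop",(361,239),(208,180)),("tray",(263,205),(295,228)),("die",(147,246),(406,195)),("purple",(351,280),(223,153))]:
    print(n,tri([t,s],[a,b]).round(3),onz(t,[a],{'tooltop':.076,'tray':.005,'die':.045,'purple':.076}[n]).round(3))
for n in("top","scene"):
    im=cv2.imread(f'pics/{n}0.png')
    boxes={'top':[(322,210,80,90),(232,180,60,50),(112,217,70,60)],'scene':[(180,140,70,70),(265,200,60,55),(375,170,65,60)]}[n]
    r=np.hstack([cv2.resize(im[y:y+h,x:x+w],(266,266),interpolation=cv2.INTER_CUBIC) for x,y,w,h in boxes])
    cv2.imwrite(f'pics/c_{n}.png',r)
cv2.imwrite('pics/c.png',np.vstack([cv2.imread('pics/c_top.png'),cv2.imread('pics/c_scene.png')]))
E
```

```text
tooltop [ 0.485 -0.282  0.065] [[ 0.484 -0.281  0.076]]
tray [ 0.584 -0.02   0.01 ] [[ 0.585 -0.02   0.005]]
die [0.461 0.287 0.048] [[0.461 0.286 0.045]]
purple [ 0.378 -0.256  0.065] [[ 0.378 -0.253  0.076]]
```

View pics/c.png

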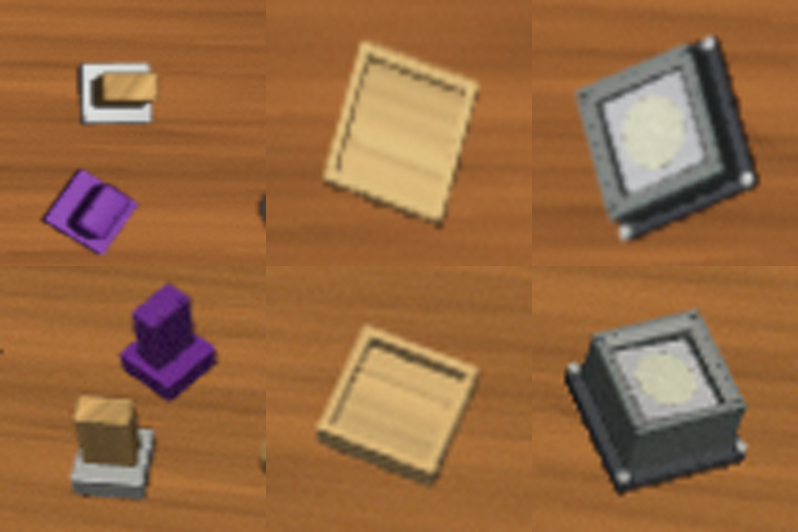

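The crops confirm the layout. The tool's 26 mm side lies along world x and its neighbours are clear. I'll go over the die first for a closer look on the way, turning the jaws toward world x.

```bash
python3 -m jog '[[[-369,-226,0],[0,0,75],0],[[-369,-226,0],[0,0,75],0],[[-369,-226,0],[0,0,75],0],[[-369,-226,0],[0,0,75],0],[[-369,-226,0],[0,0,75],0],[[-369,-226,0],[0,0,75],0],[[-369,-226,0],[0,0,75],0],[[-369,-226,0],[0,0,75],0],[[-369,-226,0],[0,0,75],0],[[-369,-226,0],[0,0,75],0],[[-369,-226,0],[0,0,75],0],[[-369,-226,0],[0,0,75],0]]'; python3 -m jog '[[[0,0,0],[0,0,0],0],[[0,0,0],[0,0,0],0],[[0,0,0],[0,0,0],0]]'; python3 - <<'E'
from h import *
s,im=snap("wrist","w1.png"); print(s['time_s'],s['position'],s['tcp_rot'],s['joint_positions'])
c=cam("wrist",s); print(c[0].round(0).tolist(),proj(c,[[.461,.287,.055]]))
E
```

```text
time_s: 1.1
position: [0.4641, 0.2851, 0.2223]
tcp_rot: [[0.011, 1.0, 0.001], [1.0, -0.011, -0.001], [-0.001, 0.001, -1.0]]
force: [-0.7, 0.2, -0.0]
opening: 0.998
time_s: 1.35
position: [0.4594, 0.2889, 0.2223]
tcp_rot: [[0.002, 1.0, -0.001], [1.0, -0.002, -0.0], [-0.0, -0.001, -1.0]]
force: [-0.0, 0.8, -0.3]
opening: 0.998
1.35 [0.4594391  0.28890446 0.22230758] [[ 1.67654977e-03  9.99997786e-01 -1.27174999e-03]
 [ 9.99998591e-01 -1.67665927e-03 -8.50347420e-05]
 [-8.71668451e-05 -1.27160564e-03 -9.99999188e-01]] [2.03489450e+01 2.39364290e+01 9.39116670e+01 2.34754000e-02
 6.22219187e+01 2.04340541e+01]
[[292.0, 0.0, 281.0], [0.0, 292.0, 213.0], [0.0, 0.0, 1.0]] [[283.28114217 199.53890998]]
```

View pics/w1.png

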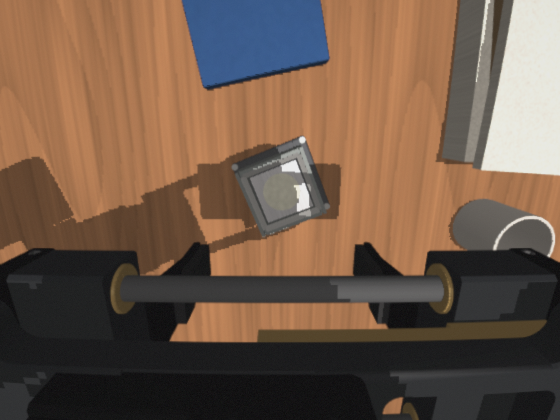

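The die is at about (282,186) in the wrist picture, partly in shadow. I'll enlarge it to pick the rim and well corners.

```bash
python3 - <<'E'
from h import *
im=cv2.imread('pics/w1.png')[130:242,226:338]
g=(255*(im/255.)**.5).astype(np.uint8)
g=cv2.resize(g,(560,560),interpolation=cv2.INTER_CUBIC)
for k in range(0,112,20): 
    cv2.putText(g,str(226+k),(k*5,10),0,.35,(0,255,0)); cv2.putText(g,str(130+k),(0,k*5+4),0,.35,(0,255,0))
cv2.imwrite('pics/w1c.png',g)
E
```

```text
(no output)
```

View pics/w1c.png

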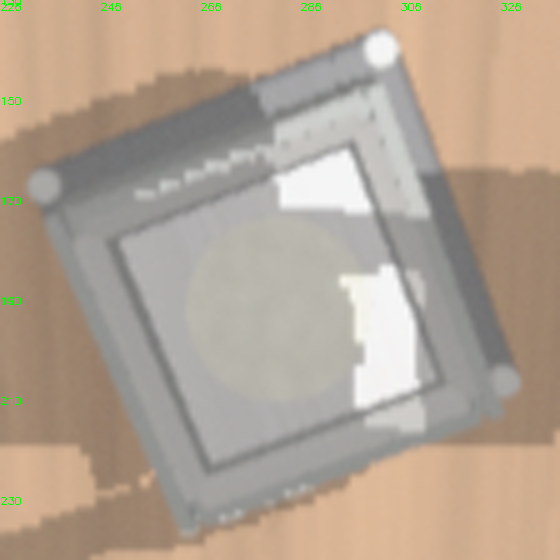

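```bash
cat > die.py <<'E'
from h import *
S=dict(position=[0.4594391,0.28890446,0.22230758],tcp_rot=[[.00167655,.999997786,-.00127175],[.999998591,-.00167666,-8.5e-5],[-8.7e-5,-.0012716,-.999999188]])
c=cam("wrist",S)
q=np.array([(113,240),(352,150),(440,380),(208,470)])/5+[226,130]
P=onz(c,q,.045); print(P.round(4), P.mean(0).round(4)); e=np.roll(P,-1,0)-P
print('edges',np.linalg.norm(e,axis=1).round(4),(np.degrees(np.arctan2(e[:,1],e[:,0]))%90).round(2))
b=np.array([(380,48),(44,186),(506,382)])/5+[226,130]; B=onz(c,b,.012); print(B.round(4),'diag centre',((B[1]+B[2])/2).round(4), np.linalg.norm(B[1]-B[0]),np.linalg.norm(B[2]-B[0]),[np.degrees(np.arctan2(*(B[i]-B[0])[1::-1]))%90 for i in(1,2)])
r=np.array([(60,212),(190,512),(378,85)])/5+[226,130]; R=onz(c,r,.055); print('rim',R.round(4),((R[1]+R[2])/2).round(4))
t=cam("top");s=cam("scene")
print(tri([t,s,c],[(147,246),(405.5,199),q.mean(0)]).round(4),tri([t,c],[(147,246),q.mean(0)]).round(4))
E
python3 die.py
```

```text
[[0.4205 0.3105 0.045 ]
 [0.4761 0.3313 0.045 ]
 [0.4979 0.2766 0.045 ]
 [0.4419 0.254  0.045 ]] [0.4591 0.2931 0.045 ]
edges [0.0594 0.0589 0.0604 0.0605] [20.48 21.73 22.04 20.75]
[[0.4844 0.3531 0.012 ]
 [0.3995 0.3191 0.012 ]
 [0.519  0.2675 0.012 ]] diag centre [0.4593 0.2933 0.012 ] 0.09141523398600701 0.09241011042284623 [np.float64(21.858092408011288), np.float64(22.047850714481783)]
rim [[0.4098 0.3186 0.055 ]
 [0.438  0.2467 0.055 ]
 [0.4812 0.3466 0.055 ]] [0.4596 0.2966 0.055 ]
[0.4609 0.2906 0.03  ] [0.4607 0.2907 0.0316]
```

```bash
python3 -m jog '[[[-309,126,0],[0,0,0],0],[[-309,126,0],[0,0,0],0],[[-309,126,0],[0,0,0],0],[[-309,126,0],[0,0,0],0],[[-309,126,0],[0,0,0],0],[[-309,126,0],[0,0,0],0],[[-309,126,0],[0,0,0],0],[[-309,126,0],[0,0,0],0],[[-309,126,0],[0,0,0],0],[[-309,126,0],[0,0,0],0],[[-309,126,0],[0,0,0],0],[[-309,126,0],[0,0,0],0]]'; python3 - <<'E'
from h import *
import json
s,im=snap("wrist","w2.png"); json.dump([list(map(float,s['position'])),s['tcp_rot'].tolist()],open('w2.json','w'))
E
python3 -m jog '[[[-262,-100,0],[0,0,0],0],[[-262,-100,0],[0,0,0],0],[[-262,-100,0],[0,0,0],0],[[-262,-100,0],[0,0,0],0],[[-262,-100,0],[0,0,0],0],[[-262,-100,0],[0,0,0],0],[[-262,-100,0],[0,0,0],0],[[-262,-100,0],[0,0,0],0],[[-262,-100,0],[0,0,0],0],[[-262,-100,0],[0,0,0],0],[[-262,-100,0],[0,0,0],0]]'; python3 - <<'E'
from h import *
import json
s,im=snap("wrist","w3.png"); json.dump([list(map(float,s['position'])),s['tcp_rot'].tolist()],open('w3.json','w'))
out=[]
for n,P in(("w2",(.585,-.02,.01)),("w3",(.485,-.282,.04))):
    d=json.load(open(n+'.json')); c=cam("wrist",dict(position=d[0],tcp_rot=d[1])); u,v=proj(c,[P])[0].astype(int); x0,y0=u-40,v-60
    g=cv2.resize(cv2.imread(f'pics/{n}.png')[y0:y0+120,x0-10:x0+90],(400,480),interpolation=cv2.INTER_CUBIC)
    g=(255*(g/255.)**.7).astype(np.uint8); out.append(g); print(n,d,'crop origin',x0-10,y0)
cv2.imwrite('pics/w23.png',np.hstack(out))
E
```

```text
time_s: 2.4
position: [0.5846, -0.0194, 0.2224]
tcp_rot: [[0.002, 1.0, -0.001], [1.0, -0.002, 0.001], [0.001, -0.001, -1.0]]
force: [-0.0, -0.1, 0.3]
opening: 0.998
time_s: 3.37
position: [0.485, -0.2809, 0.2226]
tcp_rot: [[0.001, 1.0, -0.0], [1.0, -0.001, 0.001], [0.001, -0.0, -1.0]]
force: [-0.5, -0.1, 0.6]
opening: 0.997
w2 [[0.5845976956516058, -0.019421739520160217, 0.222353424192904], [[0.0015658141765655833, 0.9999978751197925, -0.0013408884607726574], [0.9999985050323813, -0.0015648286785260063, 0.0007356930128717084], [0.0007335931888940547, -0.0013420384147369729, -0.9999988303862792]]] crop origin 232 130
w3 [[0.48497619976924367, -0.2808746536421984, 0.22256092746441697], [[0.0013791638911739245, 0.999999013080039, -0.0002678542689716903], [0.9999986899117291, -0.0013789363671686179, 0.0008477672561429782], [0.0008473970654719817, -0.0002690231280466754, -0.9999996047723069]]] crop origin 231 136
```

View pics/w23.png

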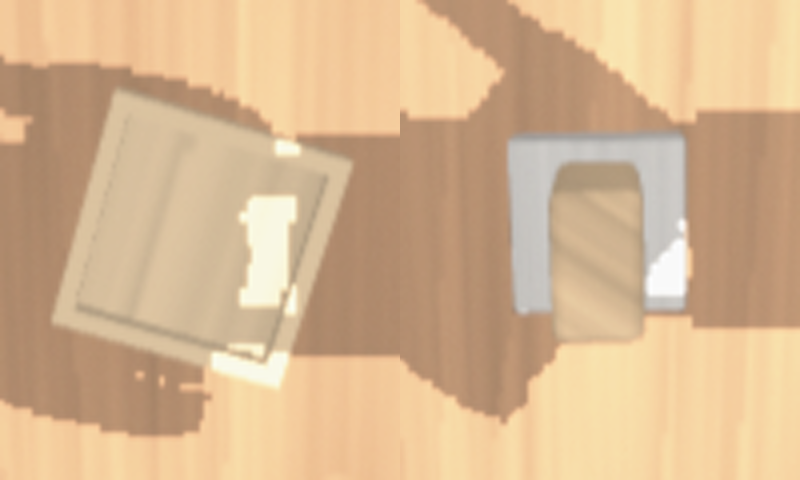

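```bash
python3 - <<'E'
from h import *
import json
def C(n): d=json.load(open(n+'.json')); return cam("wrist",dict(position=d[0],tcp_rot=d[1]))
def quad(lbl,c,q,z):
    P=onz(c,q,z); e=np.roll(P,-1,0)-P
    print(lbl,P.mean(0).round(4),'edges',np.linalg.norm(e,axis=1).round(4),((np.degrees(np.arctan2(e[:,1],e[:,0]))+45)%90-45).round(2))
q2=np.array([(115,88),(353,158),(278,388),(52,322)])/4+[232,130]; quad('tray',C('w2'),q2,.016)
q3=(np.array([(508,146),(686,144),(686,311),(514,312)])-[400,0])/4+[231,136]; quad('foot',C('w3'),q3,.020)
q4=(np.array([(551,190),(644,190),(644,341),(554,341)])-[400,0])/4+[231,136]; quad('handle',C('w3'),q4,.076)
t=cam("top")
print('tri tray',tri([t,C('w2')],[(263,205),q2.mean(0)]).round(4),'tri handle top',tri([t,C('w3')],[(361,239.5),q4.mean(0)]).round(4))
E
```

```text
tray [ 0.5845 -0.0186  0.016 ] edges [0.0776 0.0795 0.0778 0.0785] [-16.27 -16.29 -17.05 -16.38]
foot [ 0.4835 -0.283   0.02  ] edges [0.0556 0.0543 0.0558 0.054 ] [0.59 1.05 0.31 0.78]
handle [ 0.4837 -0.2813  0.076 ] edges [0.0248 0.0423 0.0249 0.0423] [-0.05  0.5  -0.04  0.39]
tri tray [ 0.5848 -0.0202  0.0044] tri handle top [ 0.4836 -0.2839  0.0637]
```

Tool at (0.4836, -0.282) with yaw about 0.5°, tray at (0.5845, -0.019) with yaw -16.5° and die at (0.459, 0.293) with yaw 21.7°. The sizes agree with the text. Going down to grasp the handle with the TCP at z = 38 mm.

```bash
python3 -m jog '[[[-1,-1,40],[0,0,-0.5],0],[[-1,-1,80],[0,0,-0.5],0],[[-1,-1,120],[0,0,-0.5],0],[[-1,-1,150],[0,0,-0.5],0],[[-1,-1,170],[0,0,-0.5],0],[[-1,-1,184],[0,0,-0.5],0],[[-1,-1,184],[0,0,-0.5],0],[[-1,-1,184],[0,0,-0.5],0]]'; python3 -m jog '[[[0,0,0],[0,0,0],1],[[0,0,0],[0,0,0],1],[[0,0,0],[0,0,0],1],[[0,0,0],[0,0,0],1],[[0,0,0],[0,0,0],1],[[0,0,0],[0,0,0],1],[[0,0,0],[0,0,0],1],[[0,0,0],[0,0,0],1],[[0,0,0],[0,0,0],1],[[0,0,0],[0,0,0],1]]'
```

```text
time_s: 4.08
position: [0.4837, -0.2826, 0.0381]
tcp_rot: [[-0.007, 1.0, -0.001], [1.0, 0.007, 0.001], [0.001, -0.001, -1.0]]
force: [0.8, -0.1, 0.5]
opening: 0.996
time_s: 4.92
position: [0.4835, -0.284, 0.0385]
tcp_rot: [[-0.005, 1.0, -0.0], [1.0, 0.005, 0.0], [0.0, -0.0, -1.0]]
force: [-1.2, 0.3, -1.0]
opening: 0.325
```

```bash
python3 -m jog '[[[0,0,-10],[0,0,0],1],[[0,0,-35],[0,0,0],1],[[0,0,-70],[0,0,0],1],[[0,0,-105],[0,0,0],1],[[0,0,-140],[0,0,0],1],[[10,0,-158],[0,0,0],1],[[35,-1,-160],[0,0,0],1],[[65,-2,-160],[0,0,-3],1],[[100,-4,-160],[0,0,-6],1],[[135,-5,-160],[0,0,-9],1],[[170,-6,-160],[0,0,-12],1],[[205,-7,-160],[0,0,-15],1]]'; python3 - <<'E'
from h import *
s=bot.read_state(); R=s['tcp_rot'];p=s['position']
print((R.T@(np.array([.459,.293,.2])-p)*1000).round(1))
E
```

```text
time_s: 5.92
position: [0.4741, -0.0772, 0.1984]
tcp_rot: [[-0.265, 0.964, -0.002], [0.964, 0.265, 0.001], [0.001, -0.001, -1.0]]
force: [0.7, 0.5, -4.2]
opening: 0.298
[360.9  83.6  -1.2]
```

```bash
python3 -m jog '[[[35,8,0],[0,0,-3],1],[[70,16,0],[0,0,-6],1],[[105,24,0],[0,0,-6.2],1],[[140,32,0],[0,0,-6.2],1],[[175,40,0],[0,0,-6.2],1],[[210,49,0],[0,0,-6.2],1],[[245,57,0],[0,0,-6.2],1],[[280,65,0],[0,0,-6.2],1],[[310,72,0],[0,0,-6.2],1],[[340,79,0],[0,0,-6.2],1],[[361,84,0],[0,0,-6.2],1],[[361,84,0],[0,0,-6.2],1]]';  python3 -m jog '[[[0,0,0],[0,0,0],1],[[0,0,0],[0,0,0],1],[[0,0,0],[0,0,0],1]]'; python3 - <<'E'
from h import *
import json
s,im=snap("wrist","w4.png"); json.dump([list(map(float,s['position'])),s['tcp_rot'].tolist()],open('w4.json','w'))
print(s['position'],s['tcp_rot'],s['force'])
c=cam("wrist",s); p=np.array(s['position']); print(proj(c,[p-[0,0,.018],p-[0,0,.038],p+[0,0,.038],[.459,.293,.055]]).round(0))
g=im[100:320,140:420,::-1]; g=(255*(g/255.)**.6).astype(np.uint8)
cv2.imwrite('pics/w4c.png',cv2.resize(g,(763,600),interpolation=cv2.INTER_CUBIC))
E
```

```text
time_s: 6.92
position: [0.4605, 0.2953, 0.1985]
tcp_rot: [[-0.37, 0.929, -0.0], [0.929, 0.37, 0.002], [0.002, 0.001, -1.0]]
force: [1.4, 0.2, -4.3]
opening: 0.296
time_s: 7.17
position: [0.4609, 0.2902, 0.1983]
tcp_rot: [[-0.365, 0.931, -0.001], [0.931, 0.365, -0.001], [-0.0, -0.002, -1.0]]
force: [-0.4, 1.0, -4.9]
opening: 0.297
[0.46094268 0.29017058 0.19828876] [[-3.65225108e-01  9.30918125e-01 -1.43704226e-03]
 [ 9.30919152e-01  3.65223991e-01 -9.84505808e-04]
 [-3.91651990e-04 -1.69733640e-03 -9.99998483e-01]] [-0.38850502  1.00028016 -4.90151218]
[[281. 249.]
 [281. 238.]
 [281. 294.]
 [281. 200.]]
```

View pics/w4c.png

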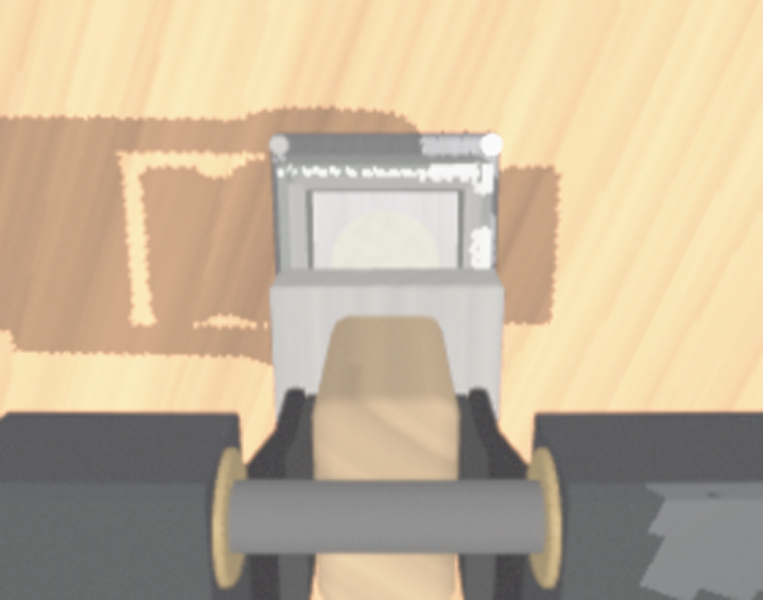

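The held foot's front edge is at crop y = 268 (underside) and 287 (top), with sides at x = 272 to 503. The die screws are at (279,145) and (491,145), and the plate's far edge at y = 190 spans x = 310 to 461. Next I compute the foot-to-die offset from this one picture.

```bash
python3 - <<'E'
from h import *
import json
d=json.load(open('w4.json')); p=np.array(d[0]);R=np.array(d[1]); c=cam("wrist",dict(position=p,tcp_rot=R))
def T(q,z): # to tool frame mm
    q=np.array(q)/2.725+[140,100]; return ((onz(c,q,z)-p)@R*1000).round(1)
zb=p[2]-.0385
print('foot bottom edge',T([(275,268),(498,268)],zb).tolist())
print('foot top edge',T([(272,287),(503,287)],zb+.02).tolist())
print('screws',T([(279,145),(491,145)],.012).tolist())
print('well/plate far edge, sides',T([(311,191),(461,191),(313,262),(461,262)],.045).tolist())
print('rim inner/outer far',T([(275,160),(495,158)],.055).tolist())
print('die centre w1',(R.T@(np.array([.459,.293,p[2]])-p)*1000).round(1))
a=np.degrees(np.arctan2(R[1,1],R[0,1]));print('yaw',a)
E
```

```text
foot bottom edge [[29.6, -28.4, 38.5], [29.6, 29.2, 38.4]]
foot top edge [[29.7, -26.4, 18.5], [29.7, 27.7, 18.4]]
screws [[49.5, -45.9, 186.3], [49.6, 45.5, 186.2]]
well/plate far edge, sides [[34.1, -29.4, 153.3], [34.1, 29.9, 153.2], [5.3, -29.3, 153.3], [5.4, 30.7, 153.2]]
rim inner/outer far [[47.2, -41.9, 143.3], [48.0, 41.6, 143.2]]
die centre w1 [ 3.3 -0.8  0. ]
yaw 21.421400537990035
```

```bash
python3 -m jog '[[[2.4,-0.4,15],[0,0,-0.3],1],[[2.4,-0.4,35],[0,0,-0.3],1],[[2.4,-0.4,60],[0,0,-0.3],1],[[2.4,-0.4,80],[0,0,-0.3],1],[[2.4,-0.4,93],[0,0,-0.3],1],[[2.4,-0.4,96],[0,0,-0.3],1],[[2.4,-0.4,96],[0,0,-0.3],1],[[2.4,-0.4,96],[0,0,-0.3],1]]'; python3 - <<'E'
from h import *
import json
s,im=snap("wrist","w5.png"); json.dump([list(map(float,s['position'])),s['tcp_rot'].tolist()],open('w5.json','w'))
print(s['position'],s['tcp_rot'],s['force'])
d=json.load(open('w4.json')); print((np.array(d[1]).T@(s['position']-np.array(d[0]))*1000).round(1))
g=im[130:300,180:390,::-1]; g=(255*(g/255.)**.6).astype(np.uint8)
cv2.imwrite('pics/w5c.png',cv2.resize(g,(735,595),interpolation=cv2.INTER_CUBIC))
E
```

```text
time_s: 7.88
position: [0.4611, 0.2931, 0.1032]
tcp_rot: [[-0.37, 0.929, 0.001], [0.929, 0.37, 0.0], [-0.0, 0.001, -1.0]]
force: [0.0, 0.0, -4.5]
opening: 0.294
[0.46107636 0.29306369 0.10315591] [[-3.69963969e-01  9.29045506e-01  1.05324757e-03]
 [ 9.29046103e-01  3.69963767e-01  3.87098238e-04]
 [-3.00315598e-05  1.12172795e-03 -9.99999370e-01]] [ 0.04599927  0.01893512 -4.50832941]
[ 2.7  1.3 95.1]
```

View pics/w5c.png

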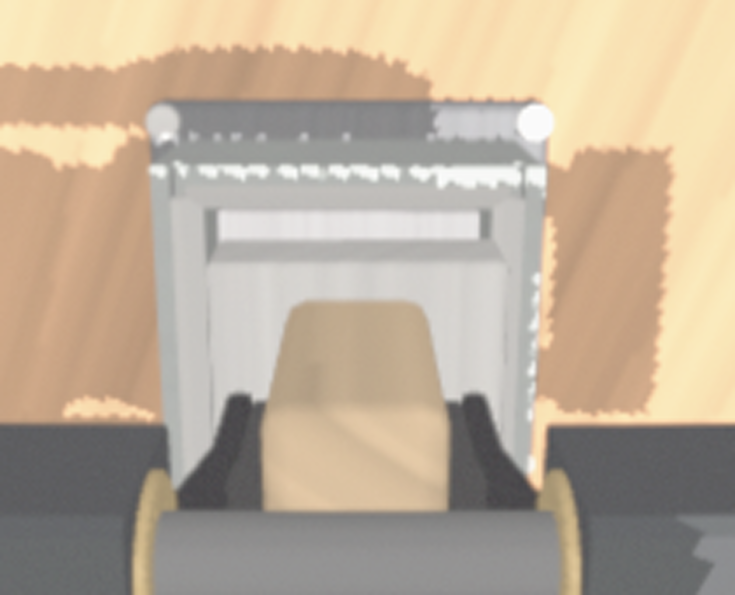

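Foot centre is at column about 357 and the die (screws, plate and well) at about 348.7, so the foot sits slightly right. Computing the residual offset.

```bash
python3 - <<'E'
from h import *
import json
d=json.load(open('w5.json')); p=np.array(d[0]);R=np.array(d[1]); c=cam("wrist",dict(position=p,tcp_rot=R))
def T(q,z):
    q=np.array(q)/3.5+[180,130]; return ((onz(c,q,z)-p)@R*1000).round(1).tolist()
zb=p[2]-.0385
print('foot bottom',T([(215,240),(499,240)],zb)); print('foot top',T([(208,262),(506,262)],zb+.02))
print('screws',T([(163,122),(535,122)],.012)); print('plate far edge',T([(205,208),(217,208),(481,208),(492,208)],.045))
print('rim outer',T([(150,170),(545,170)],.055),'inner',T([(172,195),(525,195)],.055))
print(np.degrees(np.arctan2(R[1,1],R[0,1])), bot.read_state()['position'])
E
```

```text
foot bottom [[29.4, -28.0, 38.5], [29.4, 29.1, 38.5]]
foot top [[30.0, -26.7, 18.5], [30.0, 27.7, 18.5]]
screws [[47.0, -47.3, 91.1], [47.0, 44.5, 91.2]]
plate far edge [[32.0, -32.8, 58.1], [32.0, -30.1, 58.1], [32.0, 27.7, 58.2], [32.0, 30.1, 58.2]]
rim outer [[42.1, -42.4, 48.1], [42.1, 39.5, 48.2]] inner [[36.8, -38.0, 48.1], [36.8, 35.6, 48.2]]
21.713397085645916 [0.46136553 0.29334403 0.10356914]
```

```bash
python3 -m jog '[[[-0.6,-1.9,0],[0,0,0],1],[[-0.6,-1.9,3],[0,0,0],1],[[-0.6,-1.9,7],[0,0,0],1],[[-0.6,-1.9,10],[0,0,0],1],[[-0.6,-1.9,13],[0,0,0],1],[[-0.6,-1.9,15],[0,0,0],1],[[-0.6,-1.9,15],[0,0,0],1]]'; python3 -m jog '[[[0,0,1],[0,0,0],1],[[0,0,2],[0,0,0],1],[[0,0,3],[0,0,0],1],[[0,0,4],[0,0,0],1],[[0,0,5],[0,0,0],1],[[0,0,5],[0,0,0],1]]'; python3 -c "
from rig import bot;s=bot.read_state();print(s['position'],s['force'],s['moment'])"
```

```text
time_s: 8.52
position: [0.4585, 0.292, 0.087]
tcp_rot: [[-0.371, 0.929, -0.001], [0.929, 0.371, -0.0], [-0.0, -0.001, -1.0]]
force: [-0.2, 0.1, -4.6]
opening: 0.295
time_s: 9.02
position: [0.4587, 0.2921, 0.0827]
tcp_rot: [[-0.371, 0.929, 0.0], [0.929, 0.371, 0.0], [0.0, 0.0, -1.0]]
force: [0.0, -0.1, -1.5]
opening: 0.296
[0.45869026 0.29212179 0.08267127] [ 0.03963136 -0.11349088 -1.47832213] [-0.23687226  0.15299421 -0.08013578]
```

The plate is touched (+3 N, no side force), so I continue down in small steps.

```bash
python3 -m jog '[[[0,0,0.8],[0,0,0],1],[[0,0,1.6],[0,0,0],1],[[0,0,2.4],[0,0,0],1],[[0,0,2.4],[0,0,0],1]]'; python3 -m jog '[[[0,0,0.6],[0,0,0],1],[[0,0,1.2],[0,0,0],1],[[0,0,1.2],[0,0,0],1]]'; python3 -c "
from rig import bot;s=bot.read_state();print(s['position'],s['force'],s['moment'])"
```

```text
time_s: 9.35
position: [0.4587, 0.2921, 0.0801]
tcp_rot: [[-0.371, 0.929, -0.0], [0.929, 0.371, -0.0], [0.0, -0.0, -1.0]]
force: [-1.2, -0.8, -0.4]
opening: 0.296
time_s: 9.6
position: [0.4587, 0.2921, 0.0789]
tcp_rot: [[-0.371, 0.929, -0.0], [0.929, 0.371, -0.0], [0.0, -0.0, -1.0]]
force: [-1.1, -0.2, -0.7]
opening: 0.295
[0.45868506 0.29212184 0.07887228] [-1.0535502  -0.19722895 -0.66289142] [-0.19586927  0.24743128  0.00513471]
```

```bash
for i in 1 2; do python3 -m jog '[[[0,0,0.5],[0,0,0],1],[[0,0,1],[0,0,0],1],[[0,0,1],[0,0,0],1]]' | sed -n '1,2p;4p'; done
```

```text
time_s: 9.85
position: [0.4587, 0.2921, 0.0779]
force: [-0.0, -0.8, -0.5]
time_s: 10.1
position: [0.4587, 0.2921, 0.0769]
force: [-0.0, -0.5, 0.4]
```

```bash
python3 -m jog '[[[0,0,0.5],[0,0,0],1],[[0,0,0.5],[0,0,0],1]]' | sed -n '1,2p;4p'; python3 -m jog '[[[0,0,0.5],[0,0,0],1],[[0,0,0.5],[0,0,0],1]]' | sed -n '2p;4p'
```

```text
time_s: 10.27
position: [0.4587, 0.2921, 0.0764]
force: [-0.8, -0.2, 0.5]
position: [0.4587, 0.2921, 0.0759]
force: [-1.6, -0.5, 0.6]
```

```bash
python3 -m jog '[[[0,0,0.5],[0,0,0],1],[[0,0,0.5],[0,0,0],1]]' | sed -n '1,2p;4p'
```

```text
time_s: 10.6
position: [0.4587, 0.2921, 0.0754]
force: [-1.3, -0.7, 0.4]
```

```bash
python3 -m jog '[[[0,0,0.5],[0,0,0],1],[[0,0,0.5],[0,0,0],1]]' | sed -n '1,2p;4p'; python3 -m jog '[[[0,0,0.5],[0,0,0],1],[[0,0,0.5],[0,0,0],1]]' | sed -n '2p;4p'
```

```text
time_s: 10.77
position: [0.4587, 0.2921, 0.0749]
force: [-1.8, -1.0, 0.4]
position: [0.4587, 0.2921, 0.0745]
force: [-1.2, -0.8, 3.0]
```

The force jumped by 2.6 N, so the stop may be here. Next come finer steps.

```bash
python3 -m jog '[[[0,0,0.3],[0,0,0],1],[[0,0,0.3],[0,0,0],1]]' | sed -n '1,2p;4p'
```

```text
time_s: 11.1
position: [0.4587, 0.2921, 0.0744]
force: [-2.2, -1.5, 5.3]
```

```bash
python3 -m jog '[[[0,0,0.2],[0,0,0],1],[[0,0,0.2],[0,0,0],1]]' | sed -n '1,2p;4p'; python3 -c "
from rig import bot;s=bot.read_state();print(s['force'],s['moment'])"
```

```text
time_s: 11.27
position: [0.4587, 0.2921, 0.0743]
force: [-1.9, -1.1, 5.0]
[-1.89258091 -1.06921542  5.04220302] [-0.32008692  0.49316292 -0.01265344]
```

```bash
python3 -m jog '[[[0,0,0.6],[0,0,0],1],[[0,0,0.6],[0,0,0],1]]' | sed -n '1,2p;4p'
```

```text
time_s: 11.43
position: [0.4587, 0.2921, 0.0741]
force: [-3.8, -1.5, 8.2]
```

```bash
python3 -m jog '[[[0,0,0.5],[0,0,0],1],[[0,0,1],[0,0,0],1],[[0,0,1],[0,0,0],1]]' | sed -n '1,2p;4p'
```

```text
time_s: 11.68
position: [0.4587, 0.2921, 0.0738]
force: [-2.8, -2.5, 13.0]
```

```bash
python3 -m jog '[[[0,0,0.5],[0,0,0],1],[[0,0,0.5],[0,0,0],1],[[0,0,0.5],[0,0,0],1]]' | sed -n '1,3p;4p'; python3 -m jog '[[[0,0,0],[0,0,0],1],[[0,0,0],[0,0,0],1],[[0,0,0],[0,0,0],1]]' | sed -n '1,2p;4p'
```

```text
time_s: 11.93
position: [0.4588, 0.2921, 0.0737]
tcp_rot: [[-0.371, 0.929, 0.001], [0.929, 0.371, 0.0], [-0.0, 0.001, -1.0]]
force: [-4.6, -1.8, 16.5]
time_s: 12.18
position: [0.4588, 0.2921, 0.0738]
force: [-4.8, -1.9, 16.3]
```

Contact force is about 21 N, but there is a 5 N side load. I'll ease about 0.6 mm along tool -y and hold for over a second.

```bash
python3 -c "
from rig import bot;s=bot.read_state();print(s['force'],s['moment'])"; python3 -m jog '[[[0,-0.3,0],[0,0,0],1],[[0,-0.6,0],[0,0,0],1],[[0,-0.6,0],[0,0,0],1]]' | sed -n '1,2p;4p'; python3 -c "
from rig import bot;s=bot.read_state();print(s['force'],s['moment'])"; 
```

```text
[-4.81326417 -1.91594702 16.29467023] [-0.5546223   0.94606292 -0.07123732]
time_s: 12.43
position: [0.4587, 0.2921, 0.0738]
force: [-2.9, -1.2, 15.5]
[-2.90018924 -1.19260275 15.52400071] [-0.49186877  0.79798376  0.00951658]
```

```bash
python3 -m jog '[[[0,-0.3,0.1],[0,0,0],1],[[0,-0.6,0.1],[0,0,0],1],[[0,-0.6,0.1],[0,0,0],1],[[0,-0.6,0.1],[0,0,0],1],[[0,-0.6,0.1],[0,0,0],1],[[0,-0.6,0.1],[0,0,0],1],[[0,-0.6,0.1],[0,0,0],1],[[0,-0.6,0.1],[0,0,0],1],[[0,-0.6,0.1],[0,0,0],1],[[0,-0.6,0.1],[0,0,0],1],[[0,-0.6,0.1],[0,0,0],1],[[0,-0.6,0.1],[0,0,0],1]]'; python3 -m jog '[[[0,0,0],[0,0,0],1],[[0,0,0],[0,0,0],1],[[0,0,0],[0,0,0],1],[[0,0,0],[0,0,0],1],[[0,0,0],[0,0,0],1],[[0,0,0],[0,0,0],1]]';  python3 -c "
from rig import bot;s=bot.read_state();print(s['force'],s['moment'])"
```

```text
time_s: 13.43
position: [0.4586, 0.2921, 0.0738]
tcp_rot: [[-0.371, 0.929, 0.003], [0.929, 0.371, 0.001], [-0.0, 0.003, -1.0]]
force: [-3.3, -1.5, 15.0]
opening: 0.296
time_s: 13.93
position: [0.4587, 0.2921, 0.0738]
tcp_rot: [[-0.371, 0.929, 0.003], [0.929, 0.371, 0.001], [-0.0, 0.003, -1.0]]
force: [-3.2, -1.4, 15.5]
opening: 0.297
[-3.1878102  -1.4482287  15.52509453] [-0.42109885  0.73743237 -0.01408441]
```

About 20 N was held on the stop for over 1.5 s with the TCP steady. Lifting straight up, then looking at the plate.

```bash
python3 -m jog '[[[0,0.6,-4],[0,0,0],1],[[0,1.2,-8],[0,0,0],1],[[0,1.2,-14],[0,0,0],1],[[0,1.2,-22],[0,0,0],1],[[0,1.2,-35],[0,0,0],1],[[0,1.2,-55],[0,0,0],1],[[0,1.2,-80],[0,0,0],1],[[0,1.2,-105],[0,0,0],1],[[0,1.2,-120],[0,0,0],1],[[0,1.2,-126],[0,0,0],1],[[0,1.2,-126],[0,0,0],1],[[0,1.2,-126],[0,0,0],1]]'; python3 - <<'E'
from h import *
import json
s,im=snap("wrist","w6.png"); json.dump([list(map(float,s['position'])),s['tcp_rot'].tolist()],open('w6.json','w'))
snap("scene","s6.png"); snap("top","t6.png")
g=im[100:320,140:420,::-1]; g=cv2.resize((255*(g/255.)**.6).astype(np.uint8),(500,393),interpolation=cv2.INTER_CUBIC)
a=cv2.resize(cv2.imread('pics/s6.png')[150:240,365:450],(300,300))
cv2.imwrite('pics/w6c.png',np.hstack([g,cv2.copyMakeBorder(a,0,93,0,0,0)]))
R=np.array(s['tcp_rot']);p=np.array(s['position'])
print(p,s['force'],(R.T@(np.array([.5845,-.0186,p[2]])-p)*1000).round(1))
E
```

```text
time_s: 14.93
position: [0.4582, 0.2919, 0.1971]
tcp_rot: [[-0.371, 0.929, -0.001], [0.929, 0.371, -0.0], [0.0, -0.001, -1.0]]
force: [0.5, -0.6, -3.8]
opening: 0.294
[0.45817001 0.29191863 0.19708617] [ 0.48831428 -0.55956991 -3.78862167] [-335.2    2.1   -0. ]
```

View pics/w6c.png

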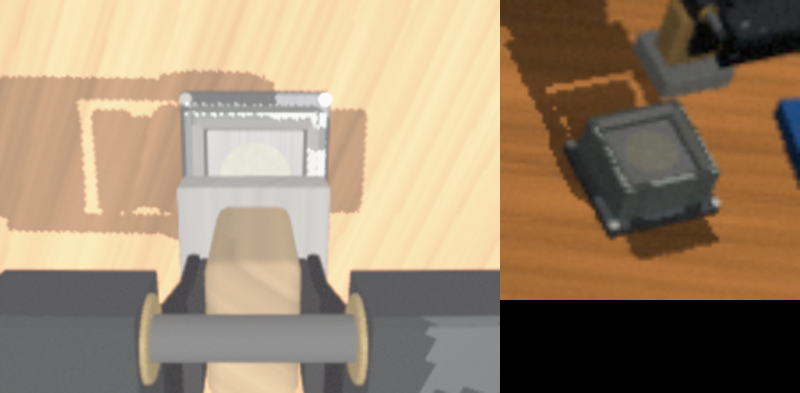

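The plate is back up and level in the die, and the tool is still upright in the grip. Moving over the tray and turning to its -16.5°.

```bash
python3 -m jog '[[[-15,0,0],[0,0,3],1],[[-45,0,0],[0,0,7],1],[[-80,0,0],[0,0,11],1],[[-115,0,0],[0,0,15],1],[[-150,0,0],[0,0,19],1],[[-185,0,0],[0,0,23],1],[[-220,0,0],[0,0,27],1],[[-255,0,0],[0,0,31],1],[[-285,1,0],[0,0,35],1],[[-312,1,0],[0,0,38.3],1],[[-330,1,0],[0,0,38.3],1],[[-336,1,0],[0,0,38.3],1]]'; python3 -m jog '[[[0,0,30],[0,0,0],1],[[0,0,60],[0,0,0],1],[[0,0,85],[0,0,0],1],[[0,0,100],[0,0,0],1],[[0,0,105],[0,0,0],1],[[0,0,105],[0,0,0],1],[[0,0,105],[0,0,0],1]]'; python3 - <<'E'
from h import *
import json
s,im=snap("wrist","w7.png"); json.dump([list(map(float,s['position'])),s['tcp_rot'].tolist()],open('w7.json','w'))
R=s['tcp_rot'];print(s['position'],np.degrees(np.arctan2(R[1,1],R[0,1])))
g=im[130:300,180:390,::-1]; g=(255*(g/255.)**.6).astype(np.uint8)
cv2.imwrite('pics/w7c.png',cv2.resize(g,(735,595),interpolation=cv2.INTER_CUBIC))
E
```

```text
time_s: 16.08
position: [0.5854, -0.0229, 0.1964]
tcp_rot: [[0.287, 0.958, -0.0], [0.958, -0.287, -0.001], [-0.001, 0.0, -1.0]]
force: [-0.3, -0.2, -4.8]
opening: 0.299
time_s: 16.67
position: [0.5845, -0.0191, 0.0928]
tcp_rot: [[0.284, 0.959, -0.0], [0.959, -0.284, 0.0], [0.0, -0.0, -1.0]]
force: [0.2, 0.8, -3.3]
opening: 0.294
[ 0.58447383 -0.01907794  0.09278351] -16.497177125072014
```

View pics/w7c.png

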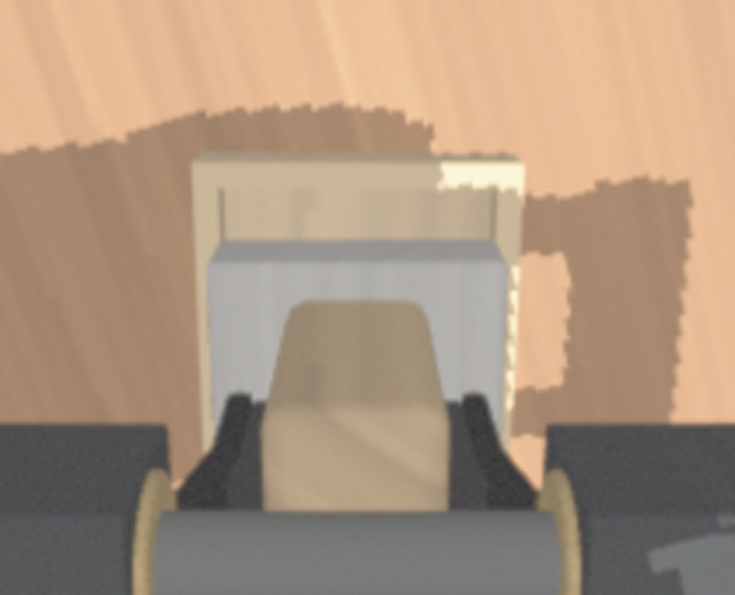

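Yaw matches. The tray's outer far edge spans x = 193 to 523 (y about 162), its inner walls x = 220 to 491, and the foot x = 214 to 500.

```bash
python3 - <<'E'
from h import *
import json
d=json.load(open('w7.json')); p=np.array(d[0]);R=np.array(d[1]); c=cam("wrist",dict(position=p,tcp_rot=R))
def T(q,z):
    q=np.array(q)/3.5+[180,130]; return ((onz(c,q,z)-p)@R*1000).round(1).tolist()
zb=p[2]-.0382
print('foot bottom',T([(214,241),(500,241)],zb)); print('foot top',T([(208,262),(507,262)],zb+.02))
print('tray outer',T([(193,162),(523,162)],.016),'inner',T([(220,189),(491,189)],.016))
print('w2 tray',(R.T@(np.array([.5845,-.0186,p[2]])-p)*1000).round(1), bot.read_state()['position'])
E
```

```text
foot bottom [[29.1, -28.9, 38.2], [29.2, 28.6, 38.2]]
foot top [[29.9, -27.2, 18.2], [30.0, 27.2, 18.2]]
tray outer [[39.1, -38.6, 76.8], [39.2, 38.9, 76.8]] inner [[32.7, -32.5, 76.8], [32.7, 31.6, 76.8]]
w2 tray [ 0.5 -0.1  0. ] [ 0.58511543 -0.01930079  0.09357851]
```

```bash
python3 -m jog '[[[-1.3,0,10],[0,0,0],1],[[-1.3,0,20],[0,0,0],1],[[-1.3,0,30],[0,0,0],1],[[-1.3,0,40],[0,0,0],1],[[-1.3,0,45],[0,0,0],1],[[-1.3,0,47],[0,0,0],1],[[-1.3,0,47],[0,0,0],1]]'; python3 -m jog '[[[0,0,0.7],[0,0,0],1],[[0,0,1.4],[0,0,0],1],[[0,0,1.4],[0,0,0],1]]'|sed -n '2p;4p'
```

```text
time_s: 17.3
position: [0.5831, -0.0206, 0.0458]
tcp_rot: [[0.284, 0.959, -0.002], [0.959, -0.284, 0.0], [-0.0, -0.002, -1.0]]
force: [-2.0, 1.0, 1.4]
opening: 0.292
position: [0.5831, -0.0206, 0.0458]
force: [-4.1, 0.5, 9.7]
```

Contact came about 2 mm higher than expected. I'll ease off and look before letting go.

```bash
python3 -m jog '[[[0,0,-1.8],[0,0,0],1],[[0,0,-1.8],[0,0,0],1],[[0,0,-1.8],[0,0,0],1]]'|sed -n '2p;4p'; python3 - <<'E'
from h import *
s,im=snap("wrist","w8.png"); snap("scene","s8.png")
g=im[130:300,180:390,::-1]; g=cv2.resize((255*(g/255.)**.6).astype(np.uint8),(490,397),interpolation=cv2.INTER_CUBIC)
a=cv2.resize(cv2.imread('pics/s8.png')[190:260,255:335],(310,271),interpolation=cv2.INTER_CUBIC)
cv2.imwrite('pics/w8c.png',np.hstack([g,cv2.copyMakeBorder(a,0,126,0,0,0)]))
print(s['position'],s['force'],s['moment'])
E
```

```text
position: [0.5843, -0.0209, 0.0458]
force: [1.4, 1.1, -1.8]
[ 0.58427727 -0.02088101  0.04583932] [ 1.3983705   1.07804574 -1.82609199] [-0.04671346  0.12148282 -0.0279664 ]
```

View pics/w8c.png

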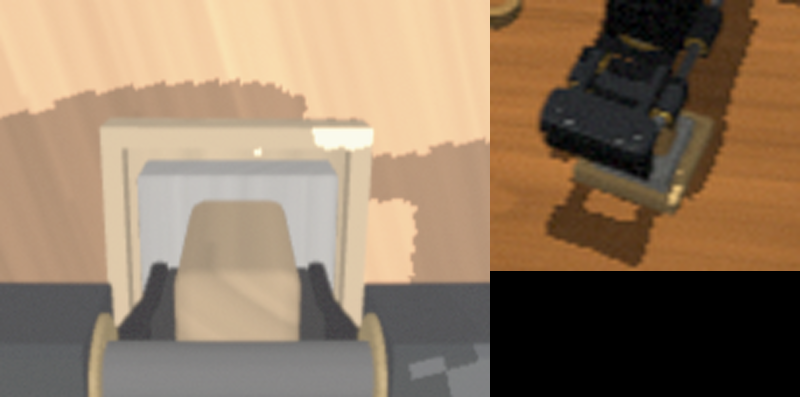

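The foot is inside the tray with clear gaps on three visible sides. Opening, then backing straight up.

```bash
python3 -m jog '[[[0,0,0.6],[0,0,0],0.55],[[0,0,0.6],[0,0,0],0.4],[[0,0,0.6],[0,0,0],0.2],[[0,0,0.6],[0,0,0],0],[[0,0,0.6],[0,0,0],0],[[0,0,0.6],[0,0,0],0],[[0,0,0.6],[0,0,0],0],[[0,0,0.6],[0,0,0],0]]'; python3 -m jog '[[[0,0,-5],[0,0,0],0],[[0,0,-15],[0,0,0],0],[[0,0,-35],[0,0,0],0],[[0,0,-65],[0,0,0],0],[[0,0,-100],[0,0,0],0],[[0,0,-135],[0,0,0],0],[[0,0,-160],[0,0,0],0],[[0,0,-160],[0,0,0],0],[[0,0,-160],[0,0,0],0]]'; python3 - <<'E'
from h import *
import json
s,im=snap("wrist","w9.png"); _,a=snap("top","t9.png")
c=cam("wrist",s); print(s['position'],proj(c,[[.5845,-.0186,.081],[.5845,-.0186,.025]]).round(0))
g=im[110:290,180:390,::-1]; g=cv2.resize((255*(g/255.)**.6).astype(np.uint8),(400,343),interpolation=cv2.INTER_CUBIC)
b=cv2.resize(a[130:300,100:440,::-1],(400,200)); b=cv2.copyMakeBorder(b,0,143,0,0,0)
cv2.imwrite('pics/w9c.png',np.hstack([g,b]))
t0=cv2.imread('pics/top0.png').astype(int); d=np.abs(t0-a[:,:,::-1]).max(2)
for n,(x,y) in dict(mug=(171,146),pot=(336,149),marker=(201,257),tape=(308,249),glue=(413,282),purple=(349,281)).items(): print(n,int((d[y-18:y+18,x-18:x+18]>50).sum()))
E
```

```text
time_s: 18.57
position: [0.5839, -0.0208, 0.0456]
tcp_rot: [[0.285, 0.959, 0.0], [0.959, -0.285, -0.0], [0.0, 0.0, -1.0]]
force: [0.7, -0.3, -0.6]
opening: 0.818
time_s: 19.32
position: [0.585, -0.021, 0.2083]
tcp_rot: [[0.284, 0.959, 0.005], [0.959, -0.284, -0.001], [0.0, 0.005, -1.0]]
force: [-0.2, 0.0, 0.0]
opening: 1.003
[ 0.58499519 -0.02097782  0.2083111 ] [[280. 205.]
 [280. 193.]]
mug 0
pot 0
marker 1243
tape 0
glue 0
purple 0
```

View pics/w9c.png

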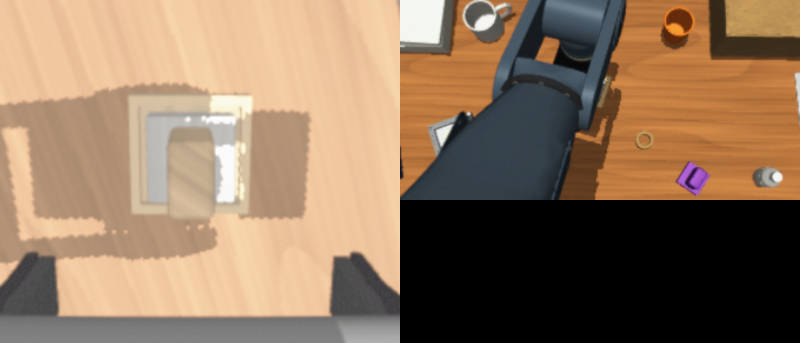

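The tool stands square and upright in the tray, inside all four walls. The marker reading is only the arm blocking the view. Handing in.

```bash
python3 -c "
from rig import bot; print(bot.hand_in(), bot.read_state()['time_s'])"
```

```text
the job is handed in; nothing more can be done
the job is handed in; nothing more can be done
```

The job is done and handed in at about 19.4 s on the robot's clock. I pressed the tool into the die until it reached the stop, then lifted it and set it upright in the tray.

- **Press:** the stop showed as a steep force rise about 10 mm down. I held about 20 N there for more than 1.5 s, and the highest force I read was about 21 N. A side load of 3–5 N stayed during the hold. I eased it but it did not go to zero.
- **Plate:** after the lift, the wrist and scene pictures showed it back up. I judged it level by eye in those pictures and did not measure it.
- **Tray:** the foot touched the floor about 2 mm earlier than I expected. The pictures before and after letting go show it square inside the walls, so I released it.
- **Other things:** the mug, pot, tape, glue and purple look-alike looked unchanged in the top view. The arm blocked the view of the marker, so I couldn't check it at the end.
- **Heights from two views:** the die, tray and handle came out up to about 15 mm lower than the text says. I used the text's heights, because the sizes measured at those heights matched the given ones and contact forces fitted them to about 2 mm.

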